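Release and retract the readout tray on a calibration bench

TASK

Two instrument trays stand locked out on their slides. Slide the one that carries the white readout box (flat display and four small terminals on top) fully home: first press down the release lever beside it until it stops, then push the tray's front panel in until it closes the housing. Leave the other tray, with the round steel wells, out as it is.

Things in the scene. Friction and masses are not known exactly. Their poses are not given: they have to be found in the camera images.
- meter_tray (a joint): Slide of the tray to retract, in m: 0 = home, 0.140 = fully out. Starts at 0.136 to 0.140 and is locked at 0.135 until its lever is pressed; then slides with about 2 N and stays where left. Tray 120 mm wide, walls 50 mm high; it carries a white box 90 x 86 mm, top 64 mm above the table (terminals 72). Fixed grey housing: 240 deep, 170 wide, 95 mm high.
- meter_front (a point): Middle of the outer face of that tray's front panel: aluminium plate 170 mm wide, 12 mm thick, from 12 to 92 mm above the table; this point is 52 mm above the table and moves with the tray. x axis: level, into the housing, the way the tray is pushed home; z up; y left as seen along x. The unit stands turned up to 12 degrees.
- meter_pad (a point): Top centre of the ribbed black pad (26 mm along the slide, 28 across) on that tray's release lever, a steel bar on the tray's right (-y) side, pivoted near the panel. Pad is 107 mm behind the panel's outer face, 62 mm right of its middle, 45 mm before the housing; top 72 mm above the table. 3 N straight down sinks it 13 mm to a firm stop (free after 7 mm); it stays down and moves with the tray.
- spare_tray (a joint): Slide of the other tray, in m, in an identical unit (same lever and sizes) that carries a flat aluminium block with nine round steel wells, 54 mm above the table: 0 = home, 0.140 = fully out. Starts at 0.136 to 0.140 and must stay out. Either unit may stand on the left or the right.

How it is judged:
By the outcome, as a careful person would: the job done as asked, in the order asked, and still so for the second after the job is handed in, with the robot touching nothing.
It also fails if it takes over 42 s, if anything falls off the work surface, if the arm or the gripper's body presses on something with over 40 N, if the wrist force passes 120 N, or if a joint passes its speed limit or range.

ROBOT

A 6-joint arm with a two-finger parallel gripper is mounted at the origin on the work surface. World frame = base frame: x ahead of the robot, y to its left, z up, the work surface at z = 0. Lengths are in m, angles in rad, forces in N, time in s.
With the tool pointing down it reaches from about 0.25 to 0.725 m from the base axis. Payload 9.7 kg.
Tool frame: the origin (TCP) lies midway between the tips of the shut fingers; the grasp point (between the pads) lies tcp_to_grasp behind it (tcp_to_grasp is the distance from the TCP to the grasp point, in m); x points along the fingers, y is the direction in which the jaws open and shut, and the axes are right-handed (so a half turn about x gives the same grasp; the last joint's range is limited). The gripper opens to 85 mm and grips with 20 to 120 N. Pads are 22 mm wide; open, the fingers measure 114 mm over their backs; the gripper's body (76 mm by 85 mm) begins 54 mm behind the grasp point. The pads swing forward as they close: fully open they stand 13 mm farther back than shut.
Start: joints at [-1.155, 0.087, 0.176, 1.66, 0, 1.571], TCP at [0.222, -0.503, 0.231] pointing down, gripper open.
Joint ranges: [-3.13, 3.13], [-0.85, 1.81], [-1.15, 1.24], [-2.2, 2.28], [-1.44, 1.52], [-3.14, 3.14]. Speed limits (rad/s): [2.22, 2.22, 2.57, 3.14, 3.14, 3.14].

INTERFACE

Orientations are given as [roll, pitch, yaw] about the fixed x, y, z axes, in that order (R = Rz(yaw) Ry(pitch) Rx(roll)).
In Python, from station import observe, get_image, calibration, sign_off, tcp_to_grasp gives the robot as it stands.
- The arm moves only by the tool apply_moves, never from a script. Its argument "increments" is a list of rows, each a list of 7 numbers: the closure, from 0 (fully open) to 1 (shut), then the shift along the world's x, y, z in m, then the turn, a rotation vector about the world's x, y, z in degrees. In form: [[grip, dx, dy, dz, ax, ay, az], ...]. A call has 1 to 8 rows; each row shifts and turns the commanded pose from where the row before left it; what a row does not reach is not made up. A row lasts 1/12 s, in which the tool goes at most 41.7 mm and 7.16 degrees, less where a joint would pass 70% of its speed; a pose out of reach is approached as far as the arm can. A call with a gripper value outside its range is refused whole. The fingers move at their own pace and stop on an object; "squeeze" is the grip in N (left out, the last holds). Time passes only in rows, so rows that do not move let the fingers close. It gives the time, the measured TCP pose, the force and the opening at its end, in the units of the state.
- observe(): the state, without advancing time (a new reading comes with each control period).
- get_image(name): name is "scene" or "top"; returns the picture (400x640x3 uint8, red, green, blue); there is no depth.
- calibration(name): a dict with "fx", "fy", "cx", "cy" (pixels), "position" and "orientation" of the camera in the world. Camera axes: x right, y down, z forward; pixel columns grow to the right and rows downward; lengths in m; the calibration is good to about 2 mm. A picture is of the moment at which its call begins. calibration takes no time and is no camera call.
- sign_off(): hands the job in, once; it reports no verdict.
The state is a dict: "time": time; "joint_pos": joint angles; "qvel": joint speeds; "effort": joint torques, N m; "eef_pos": TCP position; "ee_rot": TCP orientation; "contact_force": force on the tool from outside, world axes, zero at the start; "moment": the same for the moment, N m; "opening": opening from 0.0 (shut) to 1.0 (fully open).
Only numpy, scipy, OpenCV 4.12 (cv2) and the standard library are available. Lean on these libraries where they do the work, as an engineer would, in place of code of your own. Each camera call takes 0.05 s, during which the arm holds its last target.

## Working session

There is one attempt and no reset: what is moved stays moved. The work goes in short steps, Python scripts to look and compute and a tool call to move; the robot and the scene stay as the last step left them, time stands still between calls to the robot, and variables do not carry over. Pictures are saved under pics/ and viewed, and the job is handed in when it is done.

Besides the shell and the picture viewer there is one more tool, called after "Call:" by a JSON object that holds its "name" and its "arguments". apply_moves: Moves the arm, as the interface text tells. Its arguments: {"type":"object","properties":{"increments":{"type":"array"},"squeeze":{"type":"number"}},"required":["increments"]}

```bash
mkdir -p pics; python3 - <<'E'
from station import *
import cv2
for n in("scene","top"):
    cv2.imwrite(f"pics/{n}0.png",get_image(n)[:,:,::-1]); print(calibration(n))
s=observe();print(s['time'],s['eef_pos'],s['ee_rot'],s['contact_force'],tcp_to_grasp)
E
```

```text
{'fx': 433.1257005129829, 'fy': 433.1257005129829, 'cx': 321.79539951246954, 'cy': 200.26058206810882, 'position': array([ 1.18116445, -0.21145758,  0.48493669]), 'orientation': array([-2.21211312e+00,  6.91609559e-04,  1.20274271e+00])}
{'fx': 380.16125828191656, 'fy': 380.16125828191656, 'cx': 320.9344415673815, 'cy': 203.8620105530414, 'position': array([ 0.6055008 , -0.00766365,  0.75065196]), 'orientation': array([-3.06917982e+00, -1.72583803e-03, -1.56392991e+00])}
0.1 [ 0.22208459 -0.50293217  0.2306366 ] [-1.58363032  1.56955085  1.97378758] [ 0.25962488 -0.40950893  0.84396951] 0.0187
```

View pics/scene0.png

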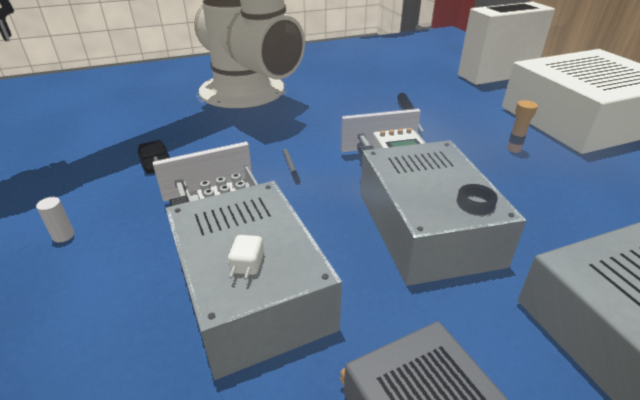

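View pics/top0.png

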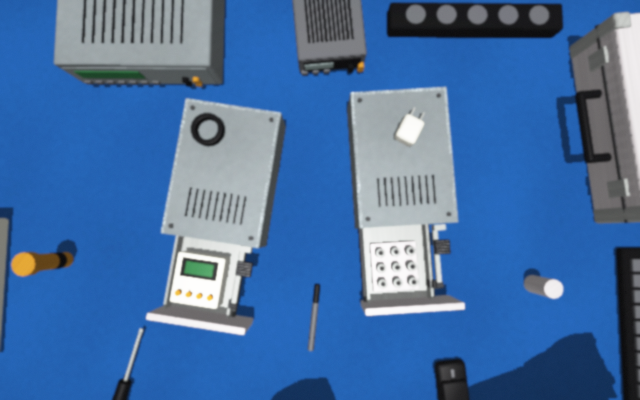

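```bash
python3 - <<'E'
import cv2
a=cv2.imread("pics/top0.png")[225:345,135:285]
cv2.imwrite("pics/c0.png",cv2.resize(a,None,fx=5,fy=5,interpolation=cv2.INTER_CUBIC))
E
```

```text
(no output)
```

View pics/c0.png

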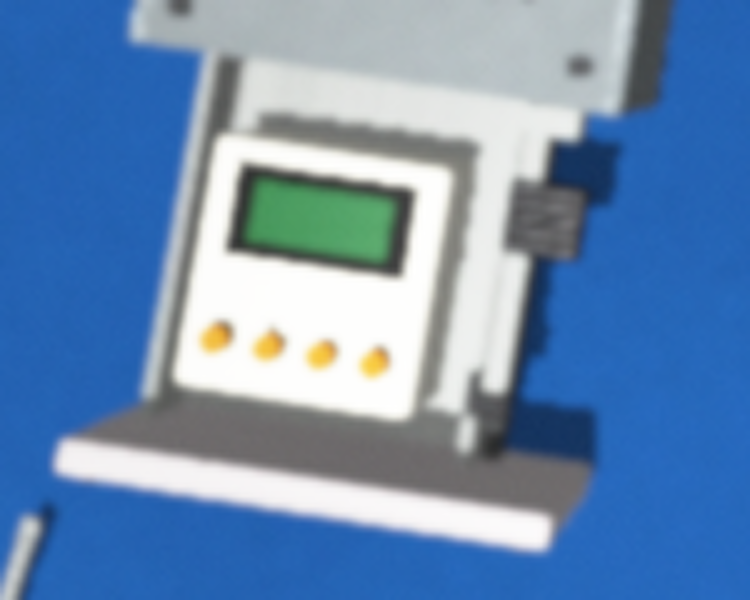

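```bash
cat >h.py <<'E'
from station import *
import numpy as np
from scipy.spatial.transform import Rotation as R
def w(n,u,v,z):
    c=calibration(n); d=R.from_euler('xyz',c['orientation']).as_matrix()@[(u-c['cx'])/c['fx'],(v-c['cy'])/c['fy'],1]
    p=np.array(c['position']); return p+d*(z-p[2])/d[2]
def px(n,p):
    c=calibration(n); q=R.from_euler('xyz',c['orientation']).as_matrix().T@(np.array(p)-c['position'])
    return c['fx']*q[0]/q[2]+c['cx'],c['fy']*q[1]/q[2]+c['cy']
E
python3 - <<'E'
from h import *
f=lambda u,v,z:w("top",u/5+134.6,v/5+224.6,z)
L=f(54,475,.092);Rr=f(549,551,.092)
print(L,Rr,np.linalg.norm(L-Rr))
d=L-Rr; yaw=np.arctan2(-d[0],d[1]); print(np.degrees(yaw))
A=f(130,42,.095);B=f(620,115,.095);d=A-B;print(A,B,np.degrees(np.arctan2(-d[0],d[1])),np.linalg.norm(d))
m=(L+Rr)/2;yaw=np.radians(np.degrees(yaw))
x=np.array([np.cos(yaw),np.sin(yaw),0]);y=np.array([-x[1],x[0],0])
print(m, m+.107*x-.062*y, f(547,220,.072),((A+B)/2-m)@x,((A+B)/2-m)@y)
print(R.from_euler('xyz',observe()['ee_rot']).as_matrix().round(3))
E
```

```text
[0.45413758 0.28826958 0.092     ] [0.42996722 0.11966183 0.092     ] 0.17033138284831423
-8.15791846118718
[0.60094107 0.26669812 0.095     ] [0.57714113 0.09787937 0.095     ] -8.024631072300256 0.17048814742573126
[0.4420524  0.20396571 0.092     ] [0.53917172 0.1274096  0.092     ] [0.53906973 0.12668708 0.072     ] 0.14857727959729863 -0.0005996240170111321
[[-0.     0.404 -0.915]
 [ 0.001 -0.915 -0.404]
 [-1.    -0.001 -0.   ]]
```

Call:
{"name": "apply_moves", "arguments": {"increments": [[1,0.0132,0.0261,0,0,0,2.42],[1,0.0132,0.0261,0,0,0,2.42],[1,0.0132,0.0261,0,0,0,2.42],[1,0.0132,0.0261,0,0,0,2.42],[1,0.0132,0.0261,0,0,0,2.42],[1,0.0132,0.0261,0,0,0,2.42],[1,0.0132,0.0261,0,0,0,2.42],[1,0.0132,0.0261,0,0,0,2.42]]}}

```text
time: 0.77
eef_pos: [0.328, -0.293, 0.231]
ee_rot: [-1.513, 1.57, 2.384]
contact_force: [0.2, -0.6, 0.0]
opening: -0.0
```

Call:
{"name": "apply_moves", "arguments": {"increments": [[1,0.0132,0.0261,0,0,0,2.42],[1,0.0132,0.0261,0,0,0,2.42],[1,0.0132,0.0261,0,0,0,2.42],[1,0.0132,0.0261,0,0,0,2.42],[1,0.0132,0.0261,0,0,0,2.42],[1,0.0132,0.0261,0,0,0,2.42],[1,0.0132,0.0261,0,0,0,2.42],[1,0.0132,0.0261,0,0,0,2.42]]}}

```text
time: 1.43
eef_pos: [0.4336, -0.0841, 0.2311]
ee_rot: [-1.167, 1.571, 3.068]
contact_force: [0.7, -0.5, -0.8]
opening: 0.005
```

Call:
{"name": "apply_moves", "arguments": {"increments": [[1,0.0132,0.0261,0,0,0,2.42],[1,0.0132,0.0261,0,0,0,2.42],[1,0.0132,0.0261,0,0,0,2.42],[1,0.0132,0.0261,0,0,0,2.42],[1,0.0132,0.0261,0,0,0,2.42],[1,0.0132,0.0261,0,0,0,2.42],[1,0.0132,0.0261,0,0,0,2.42],[1,0.0132,0.0261,0,0,0,2.42]]}}

```text
time: 2.1
eef_pos: [0.5393, 0.1247, 0.2309]
ee_rot: [-1.166, 1.57, -2.876]
contact_force: [0.3, -0.9, -0.0]
opening: 0.0
```

Call:
{"name": "apply_moves", "arguments": {"increments": [[1,0,0,-0.025,0,0,0],[1,0,0,-0.025,0,0,0],[1,0,0,-0.025,0,0,0],[1,0,0,-0.025,0,0,0],[1,0,0,-0.025,0,0,0],[1,0,0,-0.018,0,0,0],[1,0,0,0,0,0,0]]}}

```text
time: 2.68
eef_pos: [0.5367, 0.1228, 0.0838]
ee_rot: [-1.2, 1.564, -2.912]
contact_force: [-0.3, -1.2, -0.3]
opening: 0.003
```

```bash
python3 - <<'E'
from h import *
import cv2
s=observe();print(s['eef_pos'],R.from_euler('xyz',s['ee_rot']).as_matrix().round(3)[:,1],s['contact_force'])
a=get_image("top")[180:345,135:300,::-1]; b=get_image("scene")[70:190,320:460,::-1]
cv2.imwrite("pics/c1.png",np.hstack([cv2.resize(a,(400,400)),cv2.resize(b,(400,400))]))
E
```

```text
[0.5366655  0.12276836 0.08379132] [ 0.99  -0.141 -0.006] [-0.32342918 -1.20463987 -0.32154002]
```

View pics/c1.png

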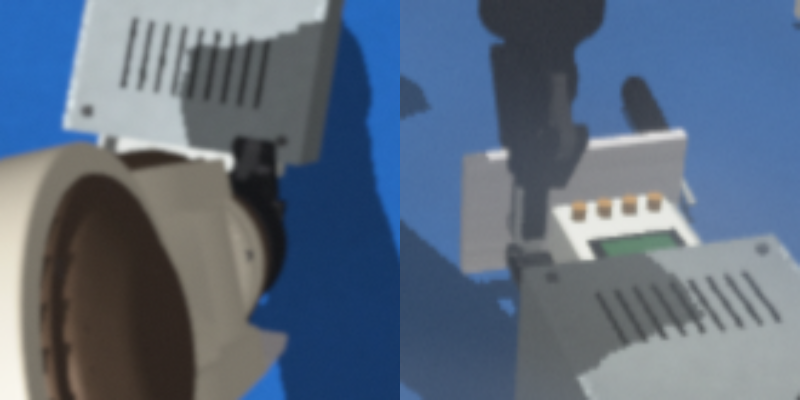

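Call:
{"name": "apply_moves", "arguments": {"increments": [[1,0.001,0.001,0,0,0,0],[1,0,0,-0.004,0,0,0],[1,0,0,-0.004,0,0,0],[1,0,0,-0.003,0,0,0],[1,0,0,-0.002,0,0,0],[1,0,0,0,0,0,0]]}}

```text
time: 3.28
eef_pos: [0.5397, 0.1242, 0.0748]
ee_rot: [-1.207, 1.57, -2.919]
contact_force: [-1.1, -1.0, -0.3]
opening: -0.003
```

Call:
{"name": "apply_moves", "arguments": {"increments": [[1,0,0,-0.003,0,0,0],[1,0,0,-0.003,0,0,0],[1,0,0,-0.003,0,0,0],[1,0,0,-0.002,0,0,0],[1,0,0,0,0,0,0]]}}

```text
time: 3.7
eef_pos: [0.5401, 0.1243, 0.064]
ee_rot: [2.144, 1.571, 0.432]
contact_force: [1.4, -0.0, 1.7]
opening: 0.003
```

Call:
{"name": "apply_moves", "arguments": {"increments": [[1,0,0,-0.002,0,0,0],[1,0,0,-0.002,0,0,0],[1,0,0,-0.001,0,0,0],[1,0,0,-0.001,0,0,0],[1,0,0,0,0,0,0]]}}

```text
time: 4.12
eef_pos: [0.5402, 0.1243, 0.0592]
ee_rot: [2.024, 1.57, 0.312]
contact_force: [-1.7, -0.5, 9.8]
opening: 0.001
```

Call:
{"name": "apply_moves", "arguments": {"increments": [[1,0,0,-0.001,0,0,0],[1,0,0,0,0,0,0]]}}

```text
time: 4.28
eef_pos: [0.5405, 0.1243, 0.059]
ee_rot: [1.878, 1.569, 0.166]
contact_force: [-2.0, -0.4, 14.8]
opening: 0.0
```

Call:
{"name": "apply_moves", "arguments": {"increments": [[1,0,0,0.01,0,0,0],[1,0,0,0.022,0,0,0],[1,0,0,0.022,0,0,0],[1,0,0,0.022,0,0,0],[1,0,0,0.022,0,0,0],[1,0,0,0.022,0,0,0],[1,0,0,0,0,0,0]]}}

```text
time: 4.87
eef_pos: [0.5408, 0.1246, 0.1815]
ee_rot: [1.982, 1.566, 0.27]
contact_force: [1.1, -0.6, 0.7]
opening: -0.006
```

Call:
{"name": "apply_moves", "arguments": {"increments": [[1,-0.0205,0.0123,0,0,0,0],[1,-0.0205,0.0123,0,0,0,0],[1,-0.0205,0.0123,0,0,0,0],[1,-0.0205,0.0123,0,0,0,0],[1,-0.0205,0.0123,0,0,0,0],[1,-0.0205,0.0123,0,0,0,0],[1,-0.0205,0.0123,0,0,0,0],[1,0,0,0,0,0,0]]}}

```text
time: 5.53
eef_pos: [0.3934, 0.2115, 0.1769]
ee_rot: [-1.431, 1.569, -3.141]
contact_force: [0.9, -0.5, 0.6]
opening: -0.0
```

```bash
python3 - <<'E'
from h import *
import cv2
s=observe();print(s['eef_pos'],R.from_euler('xyz',s['ee_rot']).as_matrix().round(3)[:,1],s['contact_force'])
a=get_image("top")[180:345,135:300,::-1]; b=get_image("scene")[70:190,320:460,::-1]
cv2.imwrite("pics/c2.png",np.hstack([cv2.resize(a,(400,400)),cv2.resize(b,(400,400))]))
E
```

```text
[0.39344263 0.21146395 0.17691678] [ 0.99  -0.139 -0.002] [ 0.87435651 -0.4518505   0.58276216]
```

View pics/c2.png

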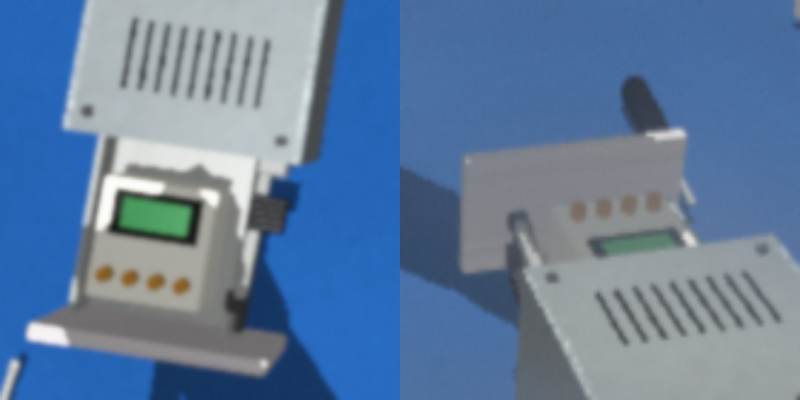

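Call:
{"name": "apply_moves", "arguments": {"increments": [[1,0,0,-0.021,0,0,0],[1,0,0,-0.021,0,0,0],[1,0,0,-0.021,0,0,0],[1,0,0,-0.021,0,0,0],[1,0,0,-0.021,0,0,0],[1,0,0,-0.021,0,0,0],[1,0,0,0,0,0,0],[1,0,0,0,0,0,0]]}}

```text
time: 6.3
eef_pos: [0.3962, 0.2095, 0.0505]
ee_rot: [-0.912, 1.568, -2.624]
contact_force: [1.1, 0.6, 0.6]
opening: -0.003
```

Call:
{"name": "apply_moves", "arguments": {"increments": [[1,0.0099,-0.0014,0,0,0,0],[1,0.0099,-0.0014,0,0,0,0],[1,0.005,-0.0007,0,0,0,0],[1,0.005,-0.0007,0,0,0,0],[1,0.005,-0.0007,0,0,0,0],[1,0.005,-0.0007,0,0,0,0]]}}

```text
time: 6.8
eef_pos: [0.4371, 0.2049, 0.0522]
ee_rot: [2.377, 1.57, 0.665]
contact_force: [-2.3, 0.7, 6.7]
opening: 0.003
```

Call:
{"name": "apply_moves", "arguments": {"increments": [[1,0.0099,-0.0014,0,0,0,0],[1,0.0099,-0.0014,0,0,0,0],[1,0.0099,-0.0014,0,0,0,0],[1,0.0099,-0.0014,0,0,0,0]]}}

```text
time: 7.13
eef_pos: [0.4767, 0.199, 0.0521]
ee_rot: [1.765, 1.57, 0.053]
contact_force: [-3.5, -2.0, 6.8]
opening: -0.002
```

```bash
python3 - <<'E'
from h import *
import cv2
s=observe();print(s['eef_pos'],s['contact_force'])
a=get_image("top")[180:345,135:300,::-1]; b=get_image("scene")[70:190,320:460,::-1]
cv2.imwrite("pics/c3.png",np.hstack([cv2.resize(a,(400,400)),cv2.resize(b,(400,400))]))
E
```

```text
[0.47667263 0.1989939  0.05214945] [-3.47849516 -1.9921087   6.76539909]
```

View pics/c3.png

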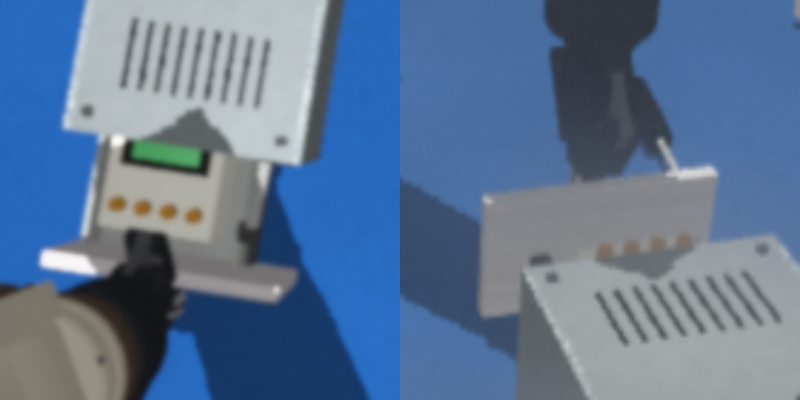

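Call:
{"name": "apply_moves", "arguments": {"increments": [[1,-0.0099,0.0014,0,0,0,0],[1,-0.0099,0.0014,0,0,0,0],[1,0,0,0.008,0,0,0],[1,0,0,0.007,0,0,0],[1,0,0,0,0,0,0]]}}

```text
time: 7.65
eef_pos: [0.4565, 0.2026, 0.0686]
ee_rot: [2.121, 1.568, 0.41]
contact_force: [0.1, -0.3, 0.1]
opening: 0.006
```

Call:
{"name": "apply_moves", "arguments": {"increments": [[1,0.0099,-0.0014,0,0,0,0],[1,0.0099,-0.0014,0,0,0,0],[1,0.0099,-0.0014,0,0,0,0],[1,0.0099,-0.0014,0,0,0,0],[1,0.0099,-0.0014,0,0,0,0],[1,0.0099,-0.0014,0,0,0,0]]}}

```text
time: 8.15
eef_pos: [0.5165, 0.1932, 0.0659]
ee_rot: [-1.125, 1.57, -2.838]
contact_force: [-3.3, 0.3, 2.6]
opening: -0.004
```

Call:
{"name": "apply_moves", "arguments": {"increments": [[1,0.0099,-0.0014,0,0,0,0],[1,0.0099,-0.0014,0,0,0,0],[1,0.0099,-0.0014,0,0,0,0],[1,0.005,-0.0007,0,0,0,0],[1,0.004,-0.0006,0,0,0,0],[1,0.002,-0.0003,0,0,0,0],[1,0,0,0,0,0,0]]}}

```text
time: 8.73
eef_pos: [0.5566, 0.1878, 0.0661]
ee_rot: [1.989, 1.57, 0.276]
contact_force: [0.4, 0.1, 0.6]
opening: -0.004
```

Call:
{"name": "apply_moves", "arguments": {"increments": [[1,0.003,-0.0004,0,0,0,0],[1,0.002,-0.0003,0,0,0,0],[1,0.002,-0.0003,0,0,0,0],[1,0,0,0,0,0,0]]}}

```text
time: 9.07
eef_pos: [0.5634, 0.1869, 0.0663]
ee_rot: [2.031, 1.57, 0.319]
contact_force: [-0.4, 0.5, 0.2]
opening: -0.002
```

Call:
{"name": "apply_moves", "arguments": {"increments": [[1,0.0015,-0.0002,0,0,0,0],[1,0.0015,-0.0002,0,0,0,0],[1,0.001,-0.0001,0,0,0,0],[1,0,0,0,0,0,0]]}}

```text
time: 9.4
eef_pos: [0.5654, 0.1865, 0.0663]
ee_rot: [-1.554, 1.567, 3.018]
contact_force: [-12.1, 1.3, 4.9]
opening: 0.0
```

Call:
{"name": "apply_moves", "arguments": {"increments": [[1,0.001,-0.0001,0,0,0,0],[1,0,0,0,0,0,0],[1,0,0,0,0,0,0]]}}

```text
time: 9.65
eef_pos: [0.5655, 0.1865, 0.0663]
ee_rot: [-1.525, 1.565, 3.047]
contact_force: [-17.0, 1.0, 7.6]
opening: 0.002
```

Firm stop. Retreat and check.

Call:
{"name": "apply_moves", "arguments": {"increments": [[1,-0.005,0.0007,0,0,0,0],[1,-0.015,0.0021,0,0,0,0],[1,-0.02,0.0028,0,0,0,0],[1,-0.02,0.0028,0,0,0,0],[1,0,0,0.03,0,0,0],[1,0,0,0.03,0,0,0],[1,0,0,0.03,0,0,0],[1,0,0,0.03,0,0,0]]}}

```text
time: 10.32
eef_pos: [0.5083, 0.1946, 0.1882]
ee_rot: [1.902, 1.569, 0.19]
contact_force: [1.1, -0.6, 0.4]
opening: 0.002
```

Call:
{"name": "apply_moves", "arguments": {"increments": [[1,-0.025,0,0.01,0,0,0],[1,-0.025,0,0.01,0,0,0],[1,-0.025,0,0.01,0,0,0],[1,-0.02,0,0,0,0,0],[1,0,0,0,0,0,0],[1,0,0,0,0,0,0]]}}

```text
time: 10.82
eef_pos: [0.4133, 0.1948, 0.2172]
ee_rot: [2.059, 1.568, 0.348]
contact_force: [0.6, -0.7, 0.0]
opening: -0.002
```

```bash
python3 - <<'E'
from h import *
import cv2
s=observe();print(s['time'],s['eef_pos'],s['contact_force'])
t=get_image("top")[...,::-1];b=get_image("scene")[...,::-1]
cv2.imwrite("pics/t4.png",t)
cv2.imwrite("pics/c4.png",np.hstack([cv2.resize(t[180:300,135:285],(400,320),interpolation=2),cv2.resize(b[70:190,320:470],(400,320),interpolation=2)]))
E
```

```text
10.8167 [0.4133018  0.19481089 0.21716313] [ 0.57631511 -0.70511303  0.01472538]
```

View pics/t4.png

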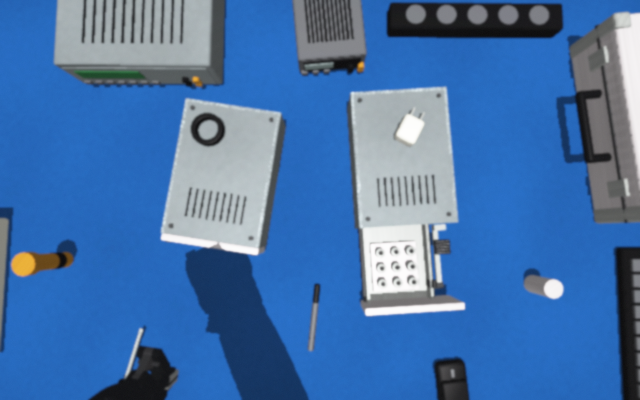

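View pics/c4.png

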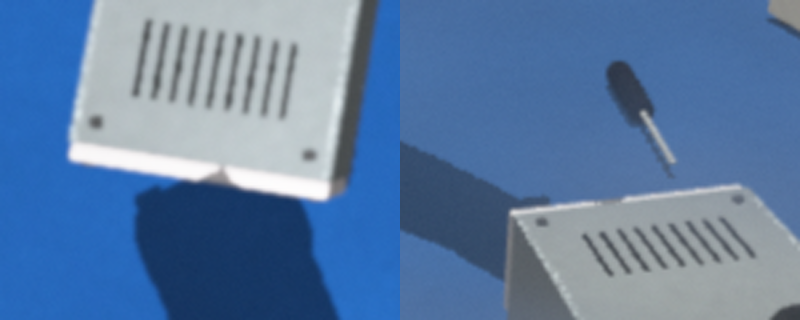

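```bash
python3 -c "
from station import *
print(sign_off())"
```

```text
the job is handed in; nothing more can be done
None
```

The readout-box tray is fully home, and I handed the job in at about 11 s of the 42 s allowed.

- **Lever:** I pressed the pad with shut fingers until it stopped firmly. The pad ended about 13 mm down and the reading was about 15 N.
- **Tray:** I pushed the front panel in until it hit a hard stop at about 17 N. Partway through I backed off and raised the fingers about 15 mm, because the upward force had reached about 7 N. I suspected the gripper was rubbing on the panel's top edge.
- **Last checks:** After backing the arm away, the pictures showed the panel closed flush against its housing and the housing unmoved. The other tray, with the steel wells, was still out in the same place. The arm touched nothing, with force readings under 1 N. No check failed or disagreed.

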